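Load a label roll on its sprung spindle into the dispenser

TASK

Take the roll of label paper from its wooden cradle and load it into the dispenser: press the spindle's sprung pin against the tall cheek, bring the roll down between the cheeks and let the spring out under control, so that the pin and the stub are each fully home in their cups. Then let go. Push gently, never ram the spring solid or jam the spindle on the dispenser, and leave the other things on the table where they are.

Things in the scene. Friction and masses are not known exactly. Their poses are not given: they have to be found in the camera images.
- holder: Label-roll dispenser. Origin under the middle of its dark steel base (80 x 180 x 12 mm), y along it to the tall cheek. A grey carriage is clamped on it (does not yield), its middle up to 20 mm either way along y from the base's: not measured, find it by touch or sight. Its two upright cheeks, 44 mm wide, 12 thick, face each other with 103 mm between; foot's top 20 mm above the table.
- cup_line (a point): Point on the axis of the two end cups, 62 mm above the base's origin, axes as holder. Blind round cups, 6 mm deep, mouths chamfered 1.5 mm, closed all round (entered only along y from between the cheeks): 14 mm in diameter in the tall cheek (+y; top 136 mm above the table, flat inner face), 18 mm in the low cheek (-y; top 80 mm above the table).
- roll_centre (a point): Middle of the paper roll on its spindle, on the axis; y = spindle axis towards the sprung pin. Roll 50 mm in diameter, 60 mm wide, hard, fixed to the spindle; a 20 mm barrel reaches 42 mm either side of the middle. It starts level, axis 48 mm above the table, barrel in a wooden cradle's two vee rests (9 mm thick, 36 mm either side of the middle), 15 mm clear over the cradle's board.
- spindle: The whole roll with spindle and sprung pin (0.15 to 0.25 kg): origin and axes as roll_centre. At the -y end of the barrel a fixed stub, 14 mm in diameter; at the +y end the thin sprung pin, 10 mm in diameter with a polished, slippery round nose.
- stub_tip (a point): End face of the fixed stub, on the axis, 52 mm from the roll's middle; its last 3 mm taper to 9 mm in diameter.
- sprung_tip (a point): Tip of the sprung pin, on the axis, 66 mm from the roll's middle when out (118 mm overall). It presses in by up to 21 mm: 1.5 N to start, 0.22 N more per mm, 6.1 N at the hard stop. To pass level between the cheeks it must be in by more than 15 mm; with both ends bottomed in their cups it is in by 3 mm (115 mm overall).
- rock_a_c (a point): Bystander: small brown rock, 40 mm wide, 26 mm high, centre.
- rock_b_c (a point): Bystander: grey rock, 56 mm wide, 38 mm high, centre.
- core_c (a point): Bystander: upright stone core sample, 32 mm in diameter, 60 mm high, centre.
- loupe: Bystander: black hand lens lying flat, 48 mm across, with an 80 mm handle; 8 mm thick.
- dropper: Bystander: small amber dropper bottle, 34 mm in diameter, 75 mm high; origin under its base.
- brush: Bystander: brush lying flat, 160 mm long.
- dish: Bystander: white bowl, 80 mm across, 28 mm high; origin under its base.
Things that resemble listed ones, but are neither listed nor needed, are in the scene too. What is shaped like the spindle but blue or red is not meant.

How it is judged:
On the way, in this order (a step that is already met when the one before it is completed fails the run):
1. the roll is lifted out of the cradle, its middle 80 mm or more above the table (height (world z) of roll_centre above 0.08 m), for 0.1 s.
2. the sprung pin is pressed in by 7 mm or more (overall length under 111 mm) within 80 mm of the cup axis point (distance between stub_tip and sprung_tip below 0.111 m and distance between roll_centre and cup_line below 0.08 m), for 0.1 s.
At the end, for the whole second after the job is handed in: Both ends are home in the cups: the stub's tip and the pin's tip each lie within 4 mm of the cup axis sideways and in height, the spindle is 113.5 to 116.5 mm long overall (115 when fully home) and within 0.1 rad of the cup axis, at rest (x of stub_tip in the frame of cup_line between -0.004 and 0.004 m and z of stub_tip in the frame of cup_line between -0.004 and 0.004 m and x of sprung_tip in the frame of cup_line between -0.004 and 0.004 m and z of sprung_tip in the frame of cup_line between -0.004 and 0.004 m and distance between stub_tip and sprung_tip between 0.1135 and 0.1165 m and angle between the y axis of roll_centre and the y axis of cup_line, either way round below 0.1 rad and linear speed of spindle below 0.02 m/s and angular speed of spindle below 0.2 rad/s); the robot touches nothing.
It fails at once if the spindle and the dispenser press on each other with more than 20 N (contact force between spindle and holder above 20 N).
It fails at once if the robot presses on the dispenser with more than 20 N (contact force between any of the fingers, the arm and holder above 20 N).
It fails at once if a bystander is moved by more than 25 mm (distance of any of rock_a_c, rock_b_c, core_c, loupe, dropper, brush, dish from where it was at the start of the episode above 0.025 m).
It also fails if it takes over 56 s, if anything falls off the work surface, if the arm or the gripper's body presses on something with over 40 N, if the wrist force passes 120 N, or if a joint passes its speed limit or range.

ROBOT

A 7-joint arm with a two-finger parallel gripper is mounted at the origin on the work surface. World frame = base frame: x ahead of the robot, y to its left, z up, the work surface at z = 0. Lengths are in m, angles in rad, forces in N, time in s.
With the tool pointing down it reaches from about 0.4 to 0.85 m from the base axis. Payload 10.4 kg.
Tool frame: the origin (TCP) lies on the centre line of the jaws, within the pads' length; the fingertips stand 17 mm ahead of it and the grasp point (between the pads) lies 2 mm behind it; z points along the fingers, y is the direction in which the jaws open and shut (so a half turn about z gives the same grasp; the last joint's range is limited). The gripper opens to 87 mm and grips with 3 to 60 N. Pads are 19 mm wide; open, the fingers measure 117 mm over their backs; the gripper's body (75 mm by 190 mm) begins 51 mm behind the grasp point.
Start: joints at [-0.023, 0.332, -0.065, 1.46, 0.022, 1.35, -0.088], TCP at [0.625, 0, 0.24] pointing down, gripper open.
Joint ranges: [-2.6, 2.6], [-0.5, 2.12], [-1.47, 1.34], [0.16, 2.42], [-1.27, 4.41], [0.06, 2.06], [-2.6, 2.6]. Speed limits (rad/s): [2.22, 2.22, 2.79, 2.79, 3.14, 3.14, 3.14].

INTERFACE

Orientations are given as a unit quaternion [x, y, z, w].
In Python, from bench import r gives the robot as it stands.
- The arm moves only by the tool apply_moves, never from a script. Its argument "commands" is a list of rows, each an object with "rot": the turn, a rotation vector about the world's x, y, z in units of 180 degrees (1.0 is 180 degrees), a list of three; "linear": the shift along the world's x, y, z in units of 0.3 m (1.0 is 0.3 m), a list of three; "grip": the closure, from -1 (fully open) to 1 (shut). A call has 1 to 20 rows; each row is the pose to reach, as a shift and turn from the pose commanded when the call began, turning the shorter way round; what a row does not reach only later rows make up. A row lasts 1/10 s, in which the tool goes at most 50 mm and 8.59 degrees, less where a joint would pass 70% of its speed; a pose out of reach is approached as far as the arm can. A call with a number of a shift or a turn outside -1 to 1 is refused whole. A call with a gripper value outside its range is refused whole. The fingers move at their own pace and stop on an object; "newtons" is the grip in N (left out, the last holds). Time passes only in rows, so rows that repeat a pose let the fingers close. It gives the time, the measured TCP pose, the force and the opening at its end, in the units of the state.
- r.read_state(): the state, without advancing time (a new reading comes with each control period).
- r.camera(name): name is "scene" or "side" or "wrist"; returns a dict with "frame" (420x560x3 uint8, red, green, blue), "mtx" (3x3 intrinsics, pixels), "extrinsics" (4x4, takes a point from world to camera coordinates). Camera axes: x right, y down, z forward; pixel columns grow to the right and rows downward; lengths in m; the calibration is good to about 2 mm. A picture is of the moment at which its call begins. There is no depth.
- r.close_job(): hands the job in, once; it reports no verdict.
Trained networks look in a picture, given as the dict that the camera call returned (one of the last four; its "shot" number tells which), for a name from the list of things; names that differ only in an ending like _2 or _b are one class to them, and where a whole thing is asked for, a point or a joint stands for the part that bears it (a point fixed in the world has none). Each returns a list of dicts, best first, with "p" (0 to 1); they miss things now and then, are a little off and sometimes report something else, mostly with a low value. They report only what shows in the picture. A call takes as long as a camera call. They do not tell look-alikes from the thing itself.
- r.search_frame(thing, picture): "bbox" ([left, top, width, height] in pixels, round what is visible of it).
- r.spot_point(thing, picture): "location" ([column, row] in pixels: a listed point, or the origin of a listed thing).
The state is a dict: "time": time; "joint_positions": joint angles; "joint_vel": joint speeds; "joint_torque": joint torques, N m; "ee_pos": TCP position; "eef_rot": TCP orientation; "ft_force": force on the tool from outside, world axes, zero at the start; "torque": the same for the moment, N m; "width": finger opening in m.
Only numpy, scipy, OpenCV 4.12 (cv2) and the standard library are available. Lean on these libraries where they do the work, as an engineer would, in place of code of your own. Each camera call takes 0.05 s, during which the arm holds its last target. There are 200 camera calls.

## Working session

There is one attempt and no reset: what is moved stays moved. The work goes in short steps, Python scripts to look and compute and a tool call to move; the robot and the scene stay as the last step left them, time stands still between calls to the robot, and variables do not carry over. Pictures are saved under pics/ and viewed, about 8 in all and at most 12, crops included, and the job is handed in when it is done.

Besides the shell and the picture viewer there is one more tool, called as name(argument=value, ...), one argument or row to a line, values as JSON. apply_moves: Moves the arm, as the interface text tells. Its arguments: {"type":"object","properties":{"commands":{"type":"array","items":{"type":"object","properties":{"rot":{"type":"array","items":{"type":"number"}},"linear":{"type":"array","items":{"type":"number"}},"grip":{"type":"number"}}}},"newtons":{"type":"number"}},"required":["commands"]}

```bash
ls; mkdir -p pics; cat > h.py <<'E'
from bench import r
import numpy as np, cv2
def snap(n,f=None):
    p=r.camera(n)
    if f: cv2.imwrite('pics/'+f,p['frame'][:,:,::-1])
    return p
def ray(p,uv):
    K=np.array(p['mtx']);E=np.array(p['extrinsics']);R=E[:3,:3];t=E[:3,3]
    d=R.T@np.linalg.solve(K,[uv[0],uv[1],1]);return -R.T@t,d/np.linalg.norm(d)
def atz(p,uv,z):
    o,d=ray(p,uv);return o+d*(z-o[2])/d[2]
def proj(p,X):
    E=np.array(p['extrinsics']);c=E[:3,:3]@np.array(X)+E[:3,3];u=np.array(p['mtx'])@c;return u[:2]/u[2]
def tri(obs):
    A=np.zeros((3,3));b=np.zeros(3)
    for p,uv in obs:
        o,d=ray(p,uv);M=np.eye(3)-np.outer(d,d);A+=M;b+=M@o
    X=np.linalg.solve(A,b);return X,[np.round(proj(p,X)-uv,1) for p,uv in obs]
E
python3 - <<'E'
from h import *
P={n:snap(n,n+'0.png') for n in('scene','side','wrist')}
for n,p in P.items():
    E=np.array(p['extrinsics']);print(n,'cam',np.round(-E[:3,:3].T@E[:3,3],3),'fwd',np.round(E[2,:3],2),'f',p['mtx'][0][0])
    for t in('holder','cup_line','roll_centre','stub_tip','sprung_tip'):
        print(t,[(np.round(d['location'],1).tolist(),round(d['p'],2)) for d in r.spot_point(t,p)[:4]])
im=np.hstack([cv2.resize(P[n]['frame'],(400,300)) for n in('scene','side')])
E
```

```text
pics
scene cam [1.154 0.308 0.864] fwd [-0.56 -0.31 -0.76] f 473.3960156195383
holder [([377.5, 253.9], 0.95), ([379.5, 234.2], 0.31)]
cup_line [([380.4, 233.6], 0.75), ([300.9, 215.0], 0.47)]
roll_centre [([229.3, 188.5], 0.66), ([166.7, 186.2], 0.66), ([274.0, 161.8], 0.6), ([270.5, 275.0], 0.45)]
stub_tip [([206.5, 179.4], 0.87), ([255.4, 160.3], 0.72), ([189.9, 186.5], 0.61)]
sprung_tip [([137.7, 182.9], 0.44), ([251.3, 195.4], 0.4)]
side cam [0.274 0.765 0.844] fwd [ 0.26 -0.68 -0.68] f 522.7051123486709
holder [([261.2, 305.5], 0.82)]
cup_line [([262.8, 287.1], 0.8), ([292.4, 408.2], 0.39)]
roll_centre [([302.8, 171.2], 0.9), ([300.9, 138.5], 0.62)]
stub_tip [([306.8, 155.6], 0.96), ([352.8, 192.1], 0.86), ([310.1, 147.7], 0.6)]
sprung_tip [([370.7, 220.6], 0.54), ([372.8, 148.9], 0.45), ([296.8, 186.9], 0.36)]
wrist cam [0.624 0.078 0.384] fwd [-0.   -0.28 -0.96] f 331.38797345413514
holder []
cup_line [([229.1, 330.2], 0.7)]
roll_centre [([109.4, 291.1], 0.83), ([230.3, 330.5], 0.55)]
stub_tip [([234.6, 367.2], 0.61)]
sprung_tip [([75.6, 249.0], 0.69), ([228.7, 329.1], 0.59), ([222.9, 278.6], 0.55)]
```

View pics/scene0.png

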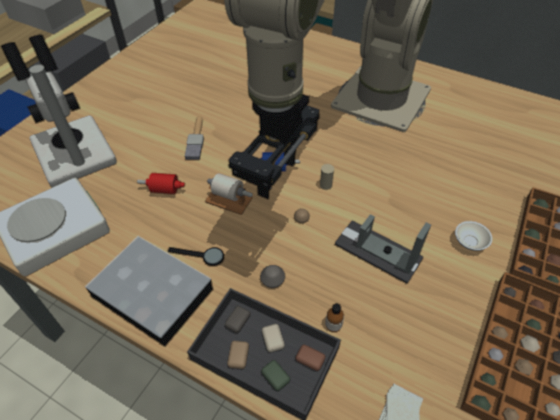

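View pics/side0.png

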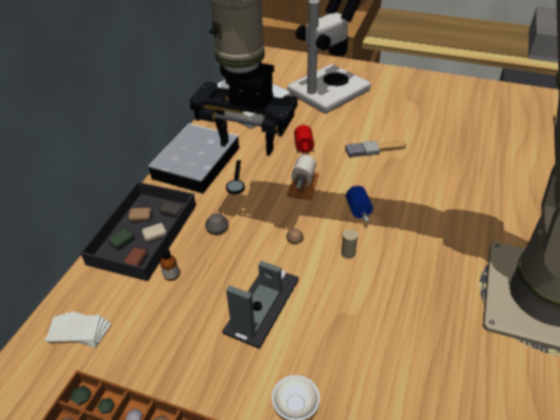

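```bash
python3 - <<'E'
from h import *
P={n:snap(n) for n in('scene','side')}
S,D=P['scene'],P['side']
for n,a,b in[('stub',(206.5,179.4),(306.8,155.6)),('pin',(251.3,195.4),(296.8,186.9)),('roll',(229.3,188.5),(302.8,171.2)),('cup',(380.4,233.6),(262.8,287.1)),('holder',(377.5,253.9),(261.2,305.5))]:
    X,e=tri([(S,a),(D,b)]);print(n,np.round(X,4),e)
X=[]
for t in('rock_a_c','rock_b_c','core_c','dropper','dish','brush','loupe'):
    a=r.spot_point(t,S);b=r.spot_point(t,D)
    if a and b: print(t,np.round(tri([(S,a[0]['location']),(D,b[0]['location'])])[0],3))
s=r.read_state();print({k:np.round(s[k],4).tolist() for k in('time','ee_pos','eef_rot','ft_force','width')})
for n,p,c in(('s',S,(378,245)),('d',D,(262,300))):
    u,v=c;cv2.imwrite(f'pics/{n}c.png',cv2.resize(p['frame'][v-50:v+50,u-60:u+60,::-1],(400,333),interpolation=2))
a=cv2.imread('pics/sc.png');b=cv2.imread('pics/dc.png');cv2.imwrite('pics/hc.png',np.hstack([a,b]))
E
```

```text
stub [ 0.5665 -0.226   0.0526] [array([0.2, 0.5]), array([ 0.3, -0.4])]
pin [ 0.5546 -0.1097  0.0484] [array([0.1, 0.3]), array([ 0.2, -0.2])]
roll [ 0.5594 -0.1679  0.0475] [array([-0.1, -0.3]), array([-0.2,  0.3])]
cup [0.5217 0.1943 0.0576] [array([0.6, 0.9]), array([ 0.8, -0.9])]
holder [ 0.5282  0.1983 -0.0022] [array([-0.2, -0.3]), array([-0.3,  0.3])]
rock_a_c [0.517 0.004 0.017]
core_c [0.397 0.011 0.035]
dropper [0.74  0.184 0.006]
dish [ 0.491  0.009 -0.102]
brush [ 0.427 -0.37   0.007]
loupe [ 0.713 -0.111 -0.001]
{'time': 1.7, 'ee_pos': [0.625, 0.0, 0.2396], 'eef_rot': [0.7071, 0.7071, 0.0001, 0.0], 'ft_force': [-0.1922, 0.67, 0.004], 'width': 0.0868}
```

View pics/hc.png

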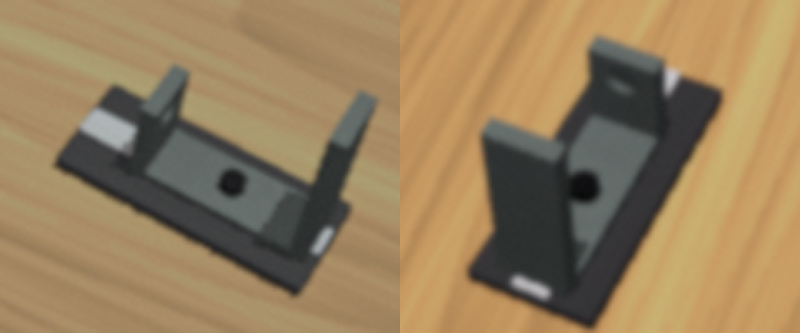

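apply_moves(
  commands=[
    {"linear": [-0.33, 0.63, 0.1], "grip": -1},
    {"linear": [-0.33, 0.63, 0.1], "grip": -1},
    {"linear": [-0.33, 0.63, 0.1], "grip": -1},
    {"linear": [-0.33, 0.63, 0.1], "grip": -1},
    {"linear": [-0.33, 0.63, 0.1], "grip": -1},
    {"linear": [-0.33, 0.63, 0.1], "grip": -1},
    {"linear": [-0.33, 0.63, 0.1], "grip": -1},
  ],
)

```text
validation failed for argument at $.co...
```

```bash
python3 - <<'E'
from h import *
p=snap('wrist');cv2.imwrite('pics/w1.png',cv2.resize(p['frame'][:,:,::-1],(800,600),interpolation=2))
np.savez('w1.npz',frame=p['frame'],mtx=p['mtx'],extrinsics=p['extrinsics'])
for t in('holder','cup_line'):print(t,[(np.round(d['location'],1).tolist(),round(d['p'],2)) for d in r.spot_point(t,p)[:3]])
print(np.round(r.read_state()['ee_pos'],4))
for n,X in dict(cupTall=(.522,.26,.062),org=(.525,.197,0)).items():print(n,proj(p,X))
E
```

```text
holder []
cup_line []
[0.625  0.     0.2396]
cupTall [ 151.86883551 -133.7952677 ]
org [185.23742977 -12.36967068]
```

View pics/w1.png

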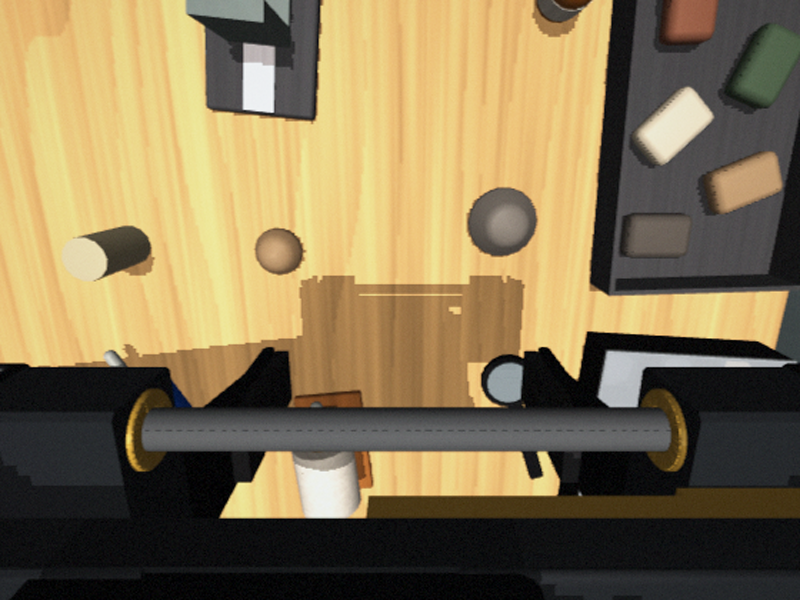

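apply_moves(
  commands=[
    {"linear": [-0.33, 0.3, 0.2], "rot": [0, 0, 0], "grip": -1},
    {"linear": [-0.33, 0.3, 0.2], "rot": [0, 0, 0], "grip": -1},
    {"linear": [-0.33, 0.3, 0.2], "rot": [0, 0, 0], "grip": -1},
    {"linear": [-0.33, 0.3, 0.2], "rot": [0, 0, 0], "grip": -1},
    {"linear": [-0.33, 0.3, 0.2], "rot": [0, 0, 0], "grip": -1},
    {"linear": [-0.33, 0.3, 0.2], "rot": [0, 0, 0], "grip": -1},
  ],
)

```text
time: 2.45
ee_pos: [0.5264, 0.0889, 0.299]
eef_rot: [0.708, 0.707, -0.0, 0.0]
ft_force: [-0.1, 0.1, -0.2]
width: 0.0871
```

```bash
python3 - <<'E'
from h import *
p=snap('wrist');cv2.imwrite('pics/w2.png',cv2.resize(p['frame'][:300,100:500,::-1],(800,600),interpolation=2))
np.savez('w2.npz',frame=p['frame'],mtx=p['mtx'],extrinsics=p['extrinsics'])
for t in('holder','cup_line'):print(t,[(np.round(d['location'],1).tolist(),round(d['p'],2)) for d in r.spot_point(t,p)[:3]])
print(np.round(r.read_state()['ee_pos'],4))
E
```

```text
holder [([283.2, 85.8], 0.67)]
cup_line [([279.6, 76.8], 0.87)]
[0.5264 0.089  0.2987]
```

View pics/w2.png

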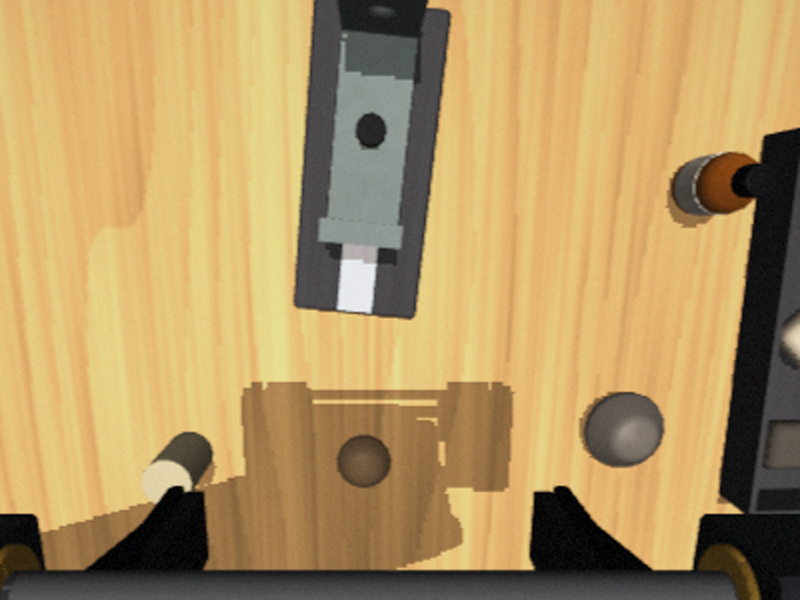

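```bash
python3 - <<'E'
from h import *
p=dict(np.load('w2.npz'));f=p['frame'].astype(int)
g=f[:,:,0]-f[:,:,2]  # wood strongly r>b
L,R=[],[]
for v in range(15,150,3):
    row=f[v,:,0].astype(float)
    # subpixel crossing at 110 red from seeds
    c=280
    for side,lst in((-1,L),(1,R)):
        xs=range(c+side*20,c+side*60,side)
        for x in xs:
            if row[x]>=115:
                a,b=row[x-side],row[x];lst.append((x-side+side*(115-a)/(b-a),v));break
for z in(.012,):
  out=[]
  for lst in(L,R):
    W=np.array([atz(p,q,z)[:2] for q in lst])
    for _ in range(3):
        c=np.polyfit(W[:,1],W[:,0],1);e=W[:,0]-np.polyval(c,W[:,1]);W=W[abs(e)<max(.0012,1.5*e.std())]
    out.append(c);print(z,len(W),c,e.std(),'x at y=.197',np.polyval(c,.197))
  print('width',(out[1][1]-out[0][1]+.197*(out[1][0]-out[0][0])))
for n,q,z in[('nearL',(248,153),.012),('nearR',(306.5,159),.012),('lowTopInnerL',(260,109),.08),('lowTopInnerR',(302,113.5),.08),('lowTopOutL',(259,120.5),.08),('lowTopOutR',(300.5,124.5),.08),('hole',(285.5,65),.02)]:
    print(n,np.round(atz(p,q,z)[:2],4))
E
```

```text
0.012 41 [0.0996181  0.46642162] 0.00016612886710601737 x at y=.197 0.48604638261097777
 ** On entry to DLASCL parameter number  4 had an illegal value
 ** On entry to DLASCL parameter number  4 had an illegal value
 ** On entry to DLASCL parameter number  4 had an illegal value
 ** On entry to DLASCL parameter number  4 had an illegal value
 ** On entry to DLASCL parameter number  5 had an illegal value
 ** On entry to DLASCL parameter number  4 had an illegal value<stdin>:13: RuntimeWarning: divide by zero encountered in scalar divide
Traceback (most recent call last):
numpy.linalg.LinAlgError: SVD did not converge in Linear Least Squares
```

```bash
cat > edge.py <<'E'
from h import *
def run(p,rows,cen,z=.012,th=40,flip=False):
    g=p['frame'].astype(float);g=g[:,:,0]-g[:,:,2];out=[]
    for side in(-1,1):
        lst=[]
        for v in rows:
            c=int(cen(v))
            for x in range(c+side*20,c+side*60,side):
                a,b=g[v,x-side],g[v,x]
                if b>=th>a: lst.append((x-side+side*(th-a)/(b-a),v));break
        W=np.array([atz(p,q,z)[:2] for q in lst])
        for _ in range(3):
            c=np.polyfit(W[:,1],W[:,0],1);e=W[:,0]-np.polyval(c,W[:,1]);W=W[abs(e)<max(.001,1.5*e.std())]
        out.append(c);print(len(W),c,'std',e.std(),'x at y=.197',np.polyval(c,.197))
    return out
E
python3 - <<'E'
from edge import *
p=dict(np.load('w2.npz'))
o=run(p,range(12,148,3),lambda v:289-v*.07)
print('width',(o[1][1]-o[0][1]+.197*(o[1][0]-o[0][0])))
for n,q,z in[('nearL',(248,153),.012),('nearR',(306.5,159),.012),('lowTopInnerL',(260,109),.08),('lowTopInnerR',(302,113.5),.08),('lowTopOutL',(259,120.5),.08),('lowTopOutR',(300.5,124.5),.08),('hole',(285.5,65),.02)]:
    print(n,np.round(atz(p,q,z)[:2],4))
E
```

```text
46 [0.10043978 0.46624354] std 0.0001501067651190544 x at y=.197 0.48603017574812424
46 [0.10035602 0.54496315] std 0.00014982820816174705 x at y=.197 0.5647332847054216
width 0.07870310895729739
nearL [0.4796 0.114 ]
nearR [0.5555 0.1062]
lowTopInnerL [0.501  0.1684]
lowTopInnerR [0.5452 0.1638]
lowTopOutL [0.4997 0.1567]
lowTopOutR [0.5438 0.1526]
hole [0.528  0.2184]
```

apply_moves(
  commands=[
    {"linear": [0.1, -1, -0.1], "rot": [0, 0, 0.0325], "grip": -1},
    {"linear": [0.1, -1, -0.1], "rot": [0, 0, 0.0325], "grip": -1},
    {"linear": [0.1, -1, -0.1], "rot": [0, 0, 0.0325], "grip": -1},
    {"linear": [0.1, -1, -0.1], "rot": [0, 0, 0.0325], "grip": -1},
    {"linear": [0.1, -1, -0.1], "rot": [0, 0, 0.0325], "grip": -1},
    {"linear": [0.1, -1, -0.1], "rot": [0, 0, 0.0325], "grip": -1},
    {"linear": [0.1, -1, -0.1], "rot": [0, 0, 0.0325], "grip": -1},
    {"linear": [0.1, -1, -0.1], "rot": [0, 0, 0.0325], "grip": -1},
    {"linear": [0.1, -1, -0.1], "rot": [0, 0, 0.0325], "grip": -1},
  ],
)

```text
time: 3.5
ee_pos: [0.5563, -0.209, 0.2692]
eef_rot: [0.67, 0.743, 0.0, -0.0]
ft_force: [0.2, 0.4, 1.0]
width: 0.0871
```

```bash
python3 - <<'E'
from h import *
p=snap('wrist');cv2.imwrite('pics/w3.png',cv2.resize(p['frame'][:300,100:500,::-1],(800,600),interpolation=2))
np.savez('w3.npz',frame=p['frame'],mtx=p['mtx'],extrinsics=p['extrinsics'])
for t in('roll_centre','stub_tip','sprung_tip'):print(t,[(np.round(d['location'],1).tolist(),round(d['p'],2),np.round(atz(p,d['location'],.048),4)) for d in r.spot_point(t,p)[:3]])
s=r.read_state();print(np.round(s['ee_pos'],4),s['eef_rot'])
E
```

```text
roll_centre [([313.7, 270.4], 0.8, array([ 0.6035, -0.3133,  0.048 ])), ([289.2, 150.2], 0.78, array([ 0.558, -0.172,  0.048])), ([163.3, 92.3], 0.71, array([ 0.4208, -0.1261,  0.048 ]))]
stub_tip [([186.3, 140.9], 0.85, array([ 0.4458, -0.1736,  0.048 ])), ([290.0, 194.4], 0.84, array([ 0.5643, -0.2214,  0.048 ])), ([303.1, 235.0], 0.57, array([ 0.5851, -0.2688,  0.048 ]))]
sprung_tip [([134.3, 40.3], 0.71, array([ 0.3919, -0.0796,  0.048 ])), ([288.4, 194.0], 0.66, array([ 0.5625, -0.2211,  0.048 ])), ([294.4, 84.7], 0.58, array([ 0.5561, -0.1044,  0.048 ]))]
[ 0.5564 -0.2087  0.2698] [6.69333131e-01 7.42962368e-01 2.64038957e-04 1.04187150e-04]
```

View pics/w3.png

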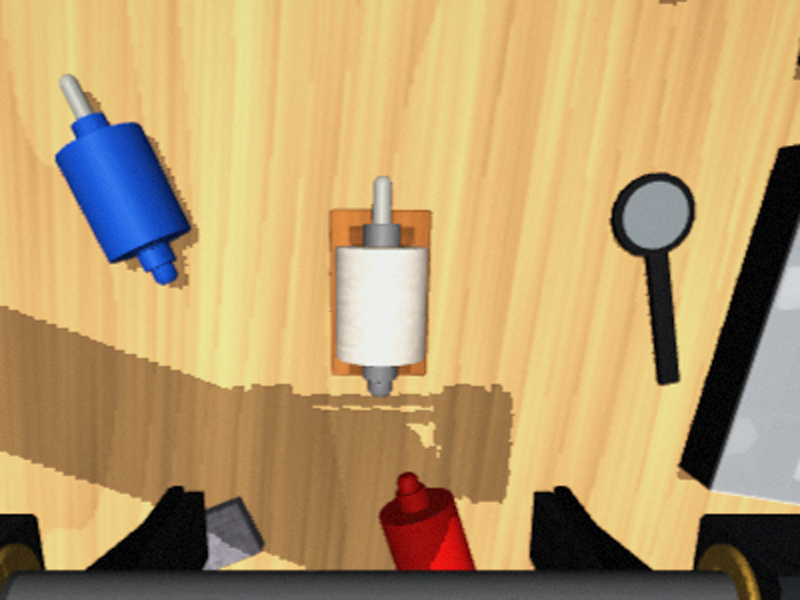

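apply_moves(
  commands=[
    {"linear": [0.013, 0.107, -0.2], "rot": [0, 0, 0], "grip": -1},
    {"linear": [0.013, 0.107, -0.35], "rot": [0, 0, 0], "grip": -1},
    {"linear": [0.013, 0.107, -0.5], "rot": [0, 0, 0], "grip": -1},
    {"linear": [0.013, 0.107, -0.6], "rot": [0, 0, 0], "grip": -1},
    {"linear": [0.013, 0.107, -0.68], "rot": [0, 0, 0], "grip": -1},
    {"linear": [0.013, 0.107, -0.735], "rot": [0, 0, 0], "grip": -1},
    {"linear": [0.013, 0.107, -0.735], "rot": [0, 0, 0], "grip": -1},
    {"linear": [0.013, 0.107, -0.735], "rot": [0, 0, 0], "grip": -1},
  ],
)

```text
time: 4.5
ee_pos: [0.5603, -0.1774, 0.0498]
eef_rot: [0.67, 0.743, 0.0, 0.0]
ft_force: [0.4, -0.0, 0.9]
width: 0.0873
```

apply_moves(
  commands=[
    {"linear": [0, 0, 0], "rot": [0, 0, 0], "grip": 1},
    {"linear": [0, 0, 0], "rot": [0, 0, 0], "grip": 1},
    {"linear": [0, 0, 0], "rot": [0, 0, 0], "grip": 1},
    {"linear": [0, 0, 0], "rot": [0, 0, 0], "grip": 1},
    {"linear": [0, 0, 0], "rot": [0, 0, 0], "grip": 1},
    {"linear": [0, 0, 0], "rot": [0, 0, 0], "grip": 1},
    {"linear": [0, 0, 0], "rot": [0, 0, 0], "grip": 1},
    {"linear": [0, 0, 0], "rot": [0, 0, 0], "grip": 1},
  ],
  newtons=40,
)

```text
time: 5.3
ee_pos: [0.5597, -0.1779, 0.0491]
eef_rot: [0.67, 0.742, -0.0, -0.0]
ft_force: [-2.8, 1.5, 1.8]
width: 0.0492
```

apply_moves(
  commands=[
    {"linear": [0, 0, 0.05], "rot": [0, 0, 0], "grip": 1},
    {"linear": [0, 0, 0.15], "rot": [0, 0, 0], "grip": 1},
    {"linear": [0, 0, 0.27], "rot": [0, 0, 0], "grip": 1},
    {"linear": [0, 0, 0.4], "rot": [0, 0, 0], "grip": 1},
    {"linear": [0, 0, 0.5], "rot": [0, 0, 0], "grip": 1},
    {"linear": [-0.01, 0.08, 0.5], "rot": [0, 0, 0], "grip": 1},
    {"linear": [-0.02, 0.2, 0.5], "rot": [0, 0, -0.01], "grip": 1},
    {"linear": [-0.04, 0.34, 0.5], "rot": [0, 0, -0.02], "grip": 1},
    {"linear": [-0.06, 0.48, 0.5], "rot": [0, 0, -0.03], "grip": 1},
    {"linear": [-0.08, 0.62, 0.5], "rot": [0, 0, -0.045], "grip": 1},
    {"linear": [-0.1, 0.76, 0.5], "rot": [0, 0, -0.055], "grip": 1},
    {"linear": [-0.115, 0.88, 0.5], "rot": [0, 0, -0.0644], "grip": 1},
    {"linear": [-0.115, 0.97, 0.5], "rot": [0, 0, -0.0644], "grip": 1},
    {"linear": [-0.115, 1.0, 0.5], "rot": [0, 0, -0.0644], "grip": 1},
  ],
)

```text
time: 6.7
ee_pos: [0.5248, 0.1258, 0.1999]
eef_rot: [0.74, 0.672, 0.001, -0.0]
ft_force: [0.1, 0.2, -1.8]
width: 0.0493
```

```bash
python3 - <<'E'
from h import *
from scipy.spatial.transform import Rotation as Ro
s=r.read_state();print(np.round(s['ee_pos'],4),Ro.from_quat(s['eef_rot']).as_matrix().round(4).tolist(),np.round(s['ft_force'],2),s['torque'],s['width'])
S=snap('scene');D=snap('side')
for t in('roll_centre','stub_tip','sprung_tip'):
    for p in(S,D):print(t,[(np.round(d['location'],1).tolist(),round(d['p'],2)) for d in r.spot_point(t,p)[:4]])
np.savez('S.npz',**{k:S[k] for k in('frame','mtx','extrinsics')});np.savez('D.npz',**{k:D[k] for k in('frame','mtx','extrinsics')})
E
```

```text
[0.5248 0.1258 0.1999] [[0.0956, 0.9954, 0.0007], [0.9954, -0.0956, 0.0012], [0.0013, 0.0005, -1.0]] [ 0.08  0.19 -1.76] [-0.02238097  0.03987967 -0.00209225] 0.049266926436096474
roll_centre [([360.4, 177.1], 0.85), ([275.1, 157.9], 0.84), ([163.9, 182.5], 0.67)]
roll_centre [([357.0, 201.8], 0.65), ([271.3, 212.2], 0.62)]
stub_tip [([252.2, 159.4], 0.8), ([379.6, 250.4], 0.69), ([186.6, 185.1], 0.63)]
stub_tip [([282.0, 192.1], 0.87), ([353.4, 187.2], 0.85), ([308.3, 148.4], 0.75), ([235.8, 187.3], 0.52)]
sprung_tip [([300.9, 158.8], 0.6), ([390.7, 190.6], 0.52), ([139.0, 181.1], 0.38)]
sprung_tip [([295.3, 234.2], 0.73), ([254.2, 230.7], 0.63), ([369.5, 223.9], 0.51)]
```

apply_moves(
  commands=[
    {"linear": [0, 0.08, 0], "rot": [0, 0, 0], "grip": 1},
    {"linear": [0, 0.18, 0], "rot": [0, 0, 0], "grip": 1},
    {"linear": [0, 0.23, -0.03], "rot": [0, 0, 0], "grip": 1},
    {"linear": [0, 0.23, -0.1], "rot": [0, 0, 0], "grip": 1},
    {"linear": [0, 0.23, -0.2], "rot": [0, 0, 0], "grip": 1},
    {"linear": [0, 0.23, -0.26], "rot": [0, 0, 0], "grip": 1},
    {"linear": [0, 0.23, -0.287], "rot": [0, 0, 0], "grip": 1},
    {"linear": [0, 0.23, -0.287], "rot": [0, 0, 0], "grip": 1},
    {"linear": [0, 0.23, -0.287], "rot": [0, 0, 0], "grip": 1},
    {"linear": [0, 0.23, -0.287], "rot": [0, 0, 0], "grip": 1},
  ],
)

```text
time: 8.1
ee_pos: [0.5262, 0.1912, 0.1142]
eef_rot: [0.742, 0.671, 0.001, 0.0]
ft_force: [-0.0, 1.5, -2.1]
width: 0.0495
```

```bash
cat > st.py <<'E'
from h import *
from scipy.spatial.transform import Rotation as Ro
s=r.read_state();M=Ro.from_quat(s['eef_rot']).as_matrix();u=np.array([.0999,.995,0])
e=np.array(s['ee_pos']);print('t',s['time'],'ee',e.round(4),'yaw',round(-np.arctan2(M[0,0],M[1,0]),4),'zax',M[:,2].round(4),'F',np.round(s['ft_force'],2),'T',np.round(s['torque'],3),'w',round(s['width'],4))
print('axial s of TCP',round((e[1]-.1661)/.995,4),'x off line',round(e[0]-(.5059+.1004*e[1]),4))
E
python3 - <<'E'
import st
from h import *
S=snap('scene');D=snap('side')
a=cv2.resize(S['frame'][150:290,320:460,::-1],(400,400),interpolation=2);b=cv2.resize(D['frame'][190:350,190:350,::-1],(400,400),interpolation=2)
cv2.imwrite('pics/a5.png',np.hstack([a,b]))
E
```

```text
t 8.1 ee [0.5262 0.1912 0.1142] yaw -0.1004 zax [ 1.9e-03  7.0e-04 -1.0e+00] F [-0.02  1.48 -2.1 ] T [-0.007 -0.03  -0.019] w 0.0495
axial s of TCP 0.0253 x off line 0.0011
```

View pics/a5.png

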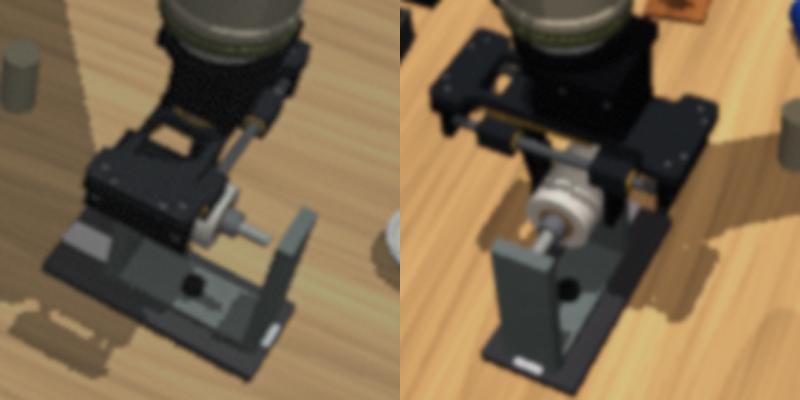

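```bash
cat > avg.py <<'E'
from h import *
from scipy.spatial.transform import Rotation as Ro
import sys
def go(n=8):
    F,e,T=[],[],[]
    for _ in range(n):
        r.camera('side');s=r.read_state();F.append(s['ft_force']);e.append(s['ee_pos']);T.append(s['torque'])
    M=Ro.from_quat(s['eef_rot']).as_matrix();F=np.array(F);e=np.mean(e,0)
    print('t',s['time'],'ee',e.round(4),'yaw',round(-np.arctan2(M[0,0],M[1,0]),4),'F',F.mean(0).round(2),'sd',F.std(0).round(2),'T',np.mean(T,0).round(3),'w',round(s['width'],4))
    print('s TCP',round((e[1]-.1661)/.995,4),'xoff',round(e[0]-(.5059+.1004*e[1]),4))
go(int(sys.argv[1]) if len(sys.argv)>1 else 8)
E
python3 avg.py 10
```

```text
t 8.7 ee [0.5255 0.1912 0.1132] yaw -0.1002 F [-0.19 -0.22 -2.25] sd [0.38 0.4  0.6 ] T [-0.021  0.025  0.002] w 0.0491
s TCP 0.0252 xoff 0.0005
```

apply_moves(
  commands=[
    {"linear": [0, 0.01, 0], "rot": [0, 0, 0], "grip": 1},
    {"linear": [0, 0.02, 0], "rot": [0, 0, 0], "grip": 1},
    {"linear": [0, 0.028, 0], "rot": [0, 0, 0], "grip": 1},
    {"linear": [0, 0.033, 0], "rot": [0, 0, 0], "grip": 1},
    {"linear": [0, 0.033, 0], "rot": [0, 0, 0], "grip": 1},
  ],
)

```text
time: 9.2
ee_pos: [0.5254, 0.201, 0.1129]
eef_rot: [0.742, 0.671, -0.0, 0.0]
ft_force: [0.5, -1.8, -1.6]
width: 0.049
```

```bash
python3 avg.py 8
```

```text
t 9.6 ee [0.5254 0.2008 0.1129] yaw -0.1004 F [-0.12 -1.83 -2.01] sd [0.31 0.49 0.39] T [-0.406  0.012 -0.01 ] w 0.049
s TCP 0.0349 xoff -0.0006
```

apply_moves(
  commands=[
    {"linear": [0.001, 0.008, 0], "rot": [0, 0, 0], "grip": 1},
    {"linear": [0.003, 0.018, 0], "rot": [0, 0, 0], "grip": 1},
    {"linear": [0.004, 0.0265, 0], "rot": [0, 0, 0], "grip": 1},
    {"linear": [0.004, 0.0265, 0], "rot": [0, 0, 0], "grip": 1},
    {"linear": [0.004, 0.0265, 0], "rot": [0, 0, 0], "grip": 1},
  ],
)

```text
time: 10.1
ee_pos: [0.5264, 0.2089, 0.1128]
eef_rot: [0.742, 0.671, -0.0, -0.0]
ft_force: [-1.6, -4.3, -1.8]
width: 0.0494
```

```bash
python3 avg.py 10
```

```text
t 10.6 ee [0.5265 0.2088 0.1129] yaw -0.1002 F [-1.55 -3.39 -1.99] sd [0.56 0.44 0.37] T [-0.743  0.344  0.068] w 0.0492
s TCP 0.043 xoff -0.0003
```

apply_moves(
  commands=[
    {"linear": [0.001, 0.01, 0], "rot": [0, 0, 0], "grip": 1},
    {"linear": [0.0015, 0.02, 0], "rot": [0, 0, 0], "grip": 1},
    {"linear": [0.002, 0.028, 0], "rot": [0, 0, 0], "grip": 1},
    {"linear": [0.0025, 0.032, 0], "rot": [0, 0, 0], "grip": 1},
    {"linear": [0.0025, 0.032, 0], "rot": [0, 0, 0], "grip": 1},
    {"linear": [0.0025, 0.032, 0], "rot": [0, 0, 0], "grip": 1},
  ],
)

```text
time: 11.2
ee_pos: [0.5276, 0.2183, 0.113]
eef_rot: [0.742, 0.671, -0.0, 0.0]
ft_force: [-0.2, -5.1, -2.0]
width: 0.049
```

```bash
python3 avg.py 12
```

```text
t 11.8 ee [0.5276 0.2183 0.113 ] yaw -0.1006 F [-0.26 -5.62 -2.25] sd [0.39 0.43 0.45] T [-1.254  0.064 -0.011] w 0.0493
s TCP 0.0524 xoff -0.0002
```

apply_moves(
  commands=[
    {"linear": [0, 0, -0.02], "rot": [0, 0, 0], "grip": 1},
    {"linear": [0, 0, -0.04], "rot": [0, 0, 0], "grip": 1},
    {"linear": [0, 0, -0.06], "rot": [0, 0, 0], "grip": 1},
    {"linear": [0, 0, -0.075], "rot": [0, 0, 0], "grip": 1},
    {"linear": [0, 0, -0.085], "rot": [0, 0, 0], "grip": 1},
    {"linear": [0, 0, -0.09], "rot": [0, 0, 0], "grip": 1},
    {"linear": [0, 0, -0.095], "rot": [0, 0, 0], "grip": 1},
  ],
)

```text
time: 12.5
ee_pos: [0.5278, 0.2185, 0.0847]
eef_rot: [0.742, 0.671, 0.0, 0.0]
ft_force: [-0.4, -5.4, 0.5]
width: 0.0489
```

```bash
python3 avg.py 6
```

```text
t 12.8 ee [0.5278 0.2183 0.0846] yaw -0.1007 F [-0.18 -5.58 -1.46] sd [0.6  0.33 0.58] T [-1.192  0.027 -0.012] w 0.049
s TCP 0.0525 xoff -0.0001
```

apply_moves(
  commands=[
    {"linear": [0, 0, -0.008], "rot": [0, 0, 0], "grip": 1},
    {"linear": [0, 0, -0.016], "rot": [0, 0, 0], "grip": 1},
    {"linear": [0, 0, -0.024], "rot": [0, 0, 0], "grip": 1},
    {"linear": [0, 0, -0.032], "rot": [0, 0, 0], "grip": 1},
  ],
)

```text
time: 13.2
ee_pos: [0.5279, 0.2185, 0.0752]
eef_rot: [0.742, 0.671, 0.0, 0.0]
ft_force: [-0.4, -5.8, 0.0]
width: 0.0491
```

```bash
python3 avg.py 6
```

```text
t 13.5 ee [0.5278 0.2183 0.0748] yaw -0.1008 F [ 0.22 -6.06 -2.07] sd [0.23 0.37 0.7 ] T [-1.237 -0.029 -0.038] w 0.0491
s TCP 0.0524 xoff -0.0001
```

apply_moves(
  commands=[
    {"linear": [0, 0, -0.008], "rot": [0, 0, 0], "grip": 1},
    {"linear": [0, 0, -0.016], "rot": [0, 0, 0], "grip": 1},
    {"linear": [0, 0, -0.024], "rot": [0, 0, 0], "grip": 1},
    {"linear": [0, 0, -0.032], "rot": [0, 0, 0], "grip": 1},
    {"linear": [0, 0, -0.039], "rot": [0, 0, 0], "grip": 1},
    {"linear": [0, 0, -0.039], "rot": [0, 0, 0], "grip": 1},
  ],
)

```text
time: 14.1
ee_pos: [0.5275, 0.2187, 0.0631]
eef_rot: [0.742, 0.671, 0.0, 0.0]
ft_force: [-0.4, -4.2, -2.7]
width: 0.049
```

```bash
python3 avg.py 10
```

```text
t 14.6 ee [0.5275 0.2186 0.0632] yaw -0.1003 F [ 0.38 -4.33 -2.  ] sd [0.46 0.5  0.57] T [-0.99  -0.085 -0.05 ] w 0.0492
s TCP 0.0527 xoff -0.0004
```

apply_moves(
  commands=[
    {"linear": [0, -0.004, 0], "rot": [0, 0, 0], "grip": 1},
    {"linear": [-0.001, -0.008, 0], "rot": [0, 0, 0], "grip": 1},
    {"linear": [-0.001, -0.012, 0], "rot": [0, 0, 0], "grip": 1},
    {"linear": [-0.0017, -0.0165, 0], "rot": [0, 0, 0], "grip": 1},
    {"linear": [-0.0017, -0.0165, 0], "rot": [0, 0, 0], "grip": 1},
  ],
)

```text
time: 15.1
ee_pos: [0.5269, 0.2135, 0.0632]
eef_rot: [0.742, 0.671, 0.0, 0.0]
ft_force: [0.7, -3.2, -1.8]
width: 0.0492
```

```bash
python3 avg.py 10
```

```text
t 15.6 ee [0.5269 0.2137 0.0632] yaw -0.1002 F [ 0.54 -3.46 -2.25] sd [0.4  0.39 0.38] T [-0.763 -0.104 -0.056] w 0.0488
s TCP 0.0478 xoff -0.0005
```

apply_moves(
  commands=[
    {"linear": [0, -0.003, 0], "rot": [0, 0, 0], "grip": 1},
    {"linear": [0, -0.006, 0], "rot": [0, 0, 0], "grip": 1},
    {"linear": [-0.001, -0.0093, 0], "rot": [0, 0, 0], "grip": 1},
    {"linear": [-0.001, -0.0093, 0], "rot": [0, 0, 0], "grip": 1},
  ],
)

```text
time: 16.0
ee_pos: [0.5265, 0.2108, 0.0632]
eef_rot: [0.742, 0.671, 0.0, 0.0]
ft_force: [1.0, -3.8, -1.6]
width: 0.0489
```

```bash
python3 avg.py 10
```

```text
t 16.5 ee [0.5265 0.2109 0.0632] yaw -0.1002 F [ 0.33 -2.65 -2.03] sd [0.41 0.6  0.42] T [-0.626 -0.059 -0.041] w 0.0492
s TCP 0.045 xoff -0.0005
```

apply_moves(
  commands=[
    {"linear": [0, -0.0017, 0], "rot": [0, 0, 0], "grip": 1},
    {"linear": [0, -0.0034, 0], "rot": [0, 0, 0], "grip": 1},
    {"linear": [0, -0.0034, 0], "rot": [0, 0, 0], "grip": 1},
  ],
)

```text
time: 16.8
ee_pos: [0.5265, 0.2098, 0.0631]
eef_rot: [0.742, 0.671, -0.0, -0.0]
ft_force: [0.0, -2.0, -2.6]
width: 0.0492
```

```bash
python3 avg.py 10
```

```text
t 17.3 ee [0.5265 0.2098 0.0632] yaw -0.1001 F [-0.01 -2.25 -2.28] sd [0.34 0.3  0.46] T [-0.548  0.033 -0.004] w 0.049
s TCP 0.0439 xoff -0.0005
```

Not bottomed yet (force still follows the spring). Another 0.7 mm.

apply_moves(
  commands=[
    {"linear": [0, -0.0012, 0], "rot": [0, 0, 0], "grip": 1},
    {"linear": [0, -0.0023, 0], "rot": [0, 0, 0], "grip": 1},
    {"linear": [0, -0.0023, 0], "rot": [0, 0, 0], "grip": 1},
  ],
)

```text
time: 17.6
ee_pos: [0.5265, 0.2091, 0.0632]
eef_rot: [0.742, 0.671, 0.0, -0.0]
ft_force: [-0.7, -2.1, -2.3]
width: 0.0489
```

```bash
python3 avg.py 10
```

```text
t 18.1 ee [0.5265 0.2091 0.0632] yaw -0.1002 F [-0.38 -2.24 -2.18] sd [0.62 0.63 0.41] T [-0.503  0.148  0.014] w 0.0491
s TCP 0.0433 xoff -0.0004
```

apply_moves(
  commands=[
    {"linear": [-0.0005, -0.0012, 0], "rot": [0, 0, 0], "grip": 1},
    {"linear": [-0.0006, -0.0023, 0], "rot": [0, 0, 0], "grip": 1},
    {"linear": [-0.0006, -0.0023, 0], "rot": [0, 0, 0], "grip": 1},
  ],
)

```text
time: 18.4
ee_pos: [0.5264, 0.2084, 0.0632]
eef_rot: [0.742, 0.671, 0.0, 0.0]
ft_force: [0.9, -1.4, -2.2]
width: 0.0491
```

```bash
python3 avg.py 10
```

```text
t 18.9 ee [0.5264 0.2084 0.0632] yaw -0.1003 F [-0.23 -2.19 -2.05] sd [0.49 0.32 0.32] T [-0.462  0.066  0.009] w 0.0493
s TCP 0.0425 xoff -0.0004
```

apply_moves(
  commands=[
    {"linear": [0, -0.0012, 0], "rot": [0, 0, 0], "grip": 1},
    {"linear": [0, -0.0023, 0], "rot": [0, 0, 0], "grip": 1},
    {"linear": [0, -0.0023, 0], "rot": [0, 0, 0], "grip": 1},
  ],
)

```text
time: 19.2
ee_pos: [0.5264, 0.208, 0.0632]
eef_rot: [0.742, 0.671, 0.0, -0.0]
ft_force: [0.4, -0.9, -3.8]
width: 0.049
```

```bash
python3 avg.py 10
```

```text
t 19.7 ee [0.5264 0.208  0.0632] yaw -0.1001 F [ 0.1   0.23 -2.9 ] sd [0.63 0.72 0.72] T [ 0.037  0.03  -0.007] w 0.0494
s TCP 0.0421 xoff -0.0004
```

```bash
python3 - <<'E'
from h import *
S=snap('scene');D=snap('side')
a=cv2.resize(S['frame'][170:290,320:440,::-1],(400,400),interpolation=2);b=cv2.resize(D['frame'][210:350,190:330,::-1],(400,400),interpolation=2)
cv2.imwrite('pics/a6.png',np.hstack([a,b]))
E
```

```text
(no output)
```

View pics/a6.png

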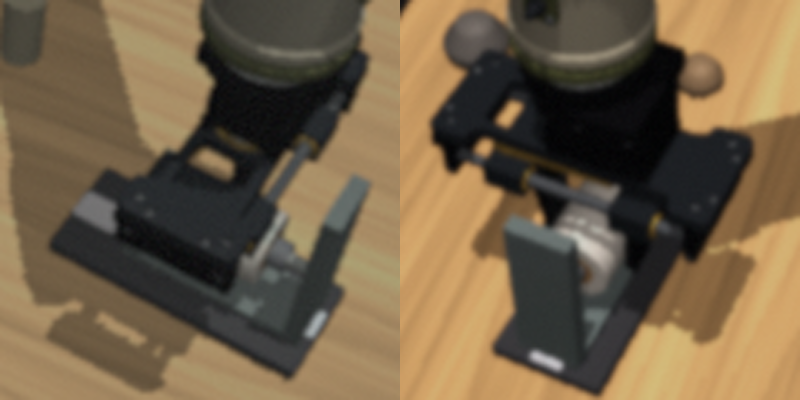

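apply_moves(
  commands=[
    {"linear": [0, 0, 0], "rot": [0, 0, 0], "grip": 0.1},
    {"linear": [0, 0, 0], "rot": [0, 0, 0], "grip": 0},
    {"linear": [0, 0, 0], "rot": [0, 0, 0], "grip": -0.3},
    {"linear": [0, 0, 0], "rot": [0, 0, 0], "grip": -0.8},
    {"linear": [0, 0, 0], "rot": [0, 0, 0], "grip": -0.8},
    {"linear": [0, 0, 0], "rot": [0, 0, 0], "grip": -0.8},
    {"linear": [0, 0, 0], "rot": [0, 0, 0], "grip": -0.8},
    {"linear": [0, 0, 0], "rot": [0, 0, 0], "grip": -0.8},
  ],
  newtons=10,
)

```text
time: 20.6
ee_pos: [0.5264, 0.2077, 0.0632]
eef_rot: [0.742, 0.671, 0.0, 0.0]
ft_force: [0.0, -1.4, 0.3]
width: 0.0774
```

Released (weight is off the wrist). Straight up, then back so the wrist camera can see it.

apply_moves(
  commands=[
    {"linear": [0, 0, 0.04], "rot": [0, 0, 0], "grip": -0.8},
    {"linear": [0, 0, 0.12], "rot": [0, 0, 0], "grip": -0.8},
    {"linear": [0, 0, 0.24], "rot": [0, 0, 0], "grip": -0.8},
    {"linear": [0, 0, 0.38], "rot": [0, 0, 0], "grip": -0.8},
    {"linear": [0, 0, 0.52], "rot": [0, 0, 0], "grip": -0.8},
    {"linear": [0, -0.1, 0.64], "rot": [0, 0, 0], "grip": -0.8},
    {"linear": [0, -0.25, 0.73], "rot": [0, 0, 0], "grip": -0.8},
    {"linear": [0, -0.38, 0.75], "rot": [0, 0, 0], "grip": -0.8},
    {"linear": [0, -0.38, 0.75], "rot": [0, 0, 0], "grip": -0.8},
    {"linear": [0, -0.38, 0.75], "rot": [0, 0, 0], "grip": -0.8},
  ],
)

```text
time: 21.6
ee_pos: [0.5264, 0.093, 0.2892]
eef_rot: [0.742, 0.67, 0.001, 0.0]
ft_force: [-1.1, 0.5, -0.9]
width: 0.0784
```

```bash
python3 - <<'E'
from h import *
W=snap('wrist');S=snap('scene');D=snap('side')
cr=lambda p,u,v,h:cv2.resize(p['frame'][max(v-h,0):max(v-h,0)+2*h,u-h:u+h,::-1],(266,266),interpolation=2)
cv2.imwrite('pics/f.png',np.hstack([cv2.resize(x,(266,266)) for x in(cr(W,285,70,75),cr(S,380,235,55),cr(D,262,290,60))]))
for t in('roll_centre','stub_tip','sprung_tip','cup_line'):print(t,[(np.round(d['location'],1).tolist(),round(d['p'],2),np.round(atz(W,d['location'],.062),4)) for d in r.spot_point(t,W)[:3]])
print(r.read_state()['time'],r.read_state()['ee_pos'])
E
```

```text
roll_centre [([271.9, 67.3], 0.85, array([0.5263, 0.2149, 0.062 ])), ([221.7, 335.5], 0.84, array([ 0.424 , -0.1043,  0.062 ]))]
stub_tip [([274.6, 119.6], 0.94, array([0.5234, 0.1624, 0.062 ])), ([243.2, 357.5], 0.69, array([ 0.4475, -0.1418,  0.062 ]))]
sprung_tip [([273.5, 0.0], 0.49, array([0.5347, 0.2759, 0.062 ]))]
cup_line []
21.95 [0.52620009 0.09454515 0.28786664]
```

View pics/f.png

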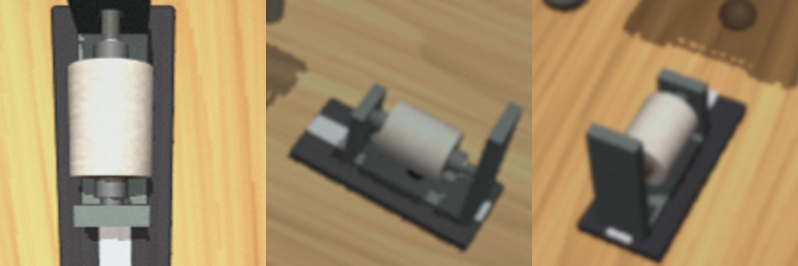

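```bash
python3 -c "
from h import *
print(r.close_job())"
```

```text
the job is handed in; nothing more can be done
None
```

I loaded the roll into the dispenser, let go and handed the job in at about 22 s of the 56 s allowed. No verdict is reported, so the result rests on my own checks.

**What I did:**
- **Grip and press:** I gripped the white roll at 40 N, lifted it from the cradle and turned it to the dispenser's direction, which the wrist camera put at about -0.10 rad. I pressed the pin on the tall cheek until it was in by about 17.7 mm (5.4 N, below the 21 mm stop).
- **Lowering:** I brought the roll down to cup height. The force dropped from about 5.4 to 4.1 N as the pin slipped into its cup, which matches the cup's 6 mm depth.
- **Easing out:** I let the spring out along the axis. The sideways force stayed under about 1 N, until the stub bottomed and the force along the axis jumped from -2.2 to +0.2 N.
- **Release:** I opened the fingers and moved the arm clear, straight up and back.

**Last checks:**
- The final pictures show the roll aligned and looking level, with the stub in the low cheek. The pin's end disappears at the tall cheek in line with its cup. The bystanders outside those close crops were not compared with the start.
- The highest average force I read was about 6 N.

**What did not fully agree:**
- The stub bottomed about 1.7 mm later than the spring reading had predicted. The spring force just before that gave the pin 2 to 3 mm in, against 3 mm when fully home, with about 1 mm of sensor noise.
- The network's position for the pin tip was weak (confidence 0.49, at the picture's edge), so I did not rely on it. I did not measure the overall length directly.

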